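# Set the length stop with the star wheel

## Task

Set the length gauge on the bench: turn its five-spoked star wheel, by pushing one spoke after another with the side of the gripper, until the pointer of the sliding stop is opposite the round marker (not the thin blade-shaped one). Pushing the spokes nearest the robot to the right (-y) winds the stop to the left, and the other way round. Move the stop only by the wheel, without touching the stop itself, and leave it standing there.

Things in the scene. Friction and masses are not known exactly. Their poses are not given: they have to be found in the camera images.
- gauge: The whole fixture, fixed: plywood base 215 x 260 mm on feet, its top 40 mm above the bench; grey housing 95 (x) x 250 mm over the far half of the wheel, front edge 30 mm behind the axle, top at 108 mm, so only the wheel's front half is open from above. Origin on the axle at bench level; x away from the robot, y left along the stop's rails; turned up to 15 degrees.
- star_wheel: Level rimless wheel of 5 steel spokes on an upright axle. Origin on the axle, 82 mm above the bench, at the spokes' mid-height. One spoke along its x, others every 72 deg. Spokes 12 mm thick with black ball ends 20 mm across, tips 95 mm out; hub 42 mm across, top 20 mm above origin. Turns both ways, 2 to 4 N at a spoke, stays where left. 1 rad counter-clockwise from above moves the stop 22 mm to gauge +y.
- stop: Steel sliding block 32 x 24 x 14 mm on rails on the housing, with a 5 mm wide pointer on its far (+x) side; driven by the wheel, not to be touched. Origin at the centre of its underside, 112 mm above the bench, 64 mm behind the axle. Slides along its own y (= gauge y), at most 92 mm either side of the middle. Its axes stay parallel to the gauge's.
- round_marker: The wanted marker: round steel button 26 mm across, 18 mm high, fixed on the housing 110 mm behind the axle, 55 to 78 mm left or right of the middle. Origin at the centre of its underside, axes parallel to the gauge's. The stop is opposite when both have the same gauge y. On the other side stands the unwanted marker, a thin blade 28 (x) x 7 (y) x 18 mm.

How it is judged:
At the end, for the whole second after the job is handed in: The stop stands still with its centre line within 9 mm (along the gauge) of the round marker's centre (y of stop in the frame of round_marker between -0.009 and 0.009 m and linear speed of stop below 0.005 m/s); the robot touches nothing.
It fails at once if the robot touches the sliding stop itself (more than 1 N) (contact force between any of the fingers, the arm and stop above 1 N).
It also fails if it takes over 58 s, if anything falls off the work surface, if the arm or the gripper's body presses on something with over 40 N, if the wrist force passes 120 N, or if a joint passes its speed limit or range.

## Robot

A 7-joint arm with a two-finger parallel gripper is mounted at the origin on a cart in front of the work surface, level with it; the furniture and walls round the work are solid. World frame = base frame: x ahead of the robot, y to its left, z up, the work surface at z = 0. Lengths are in m, angles in rad, forces in N, time in s.
With the tool pointing down it reaches from about 0.35 to 0.9 m from the base axis. Payload 8.1 kg.
Tool frame: the origin (TCP) lies at the very end of the fingers, on their centre line; the grasp point (between the pads) lies arm.hold_point_z behind it (arm.hold_point_z is the distance from the TCP to the grasp point, in m); z points along the fingers, y is the line along which they close (so a half turn about z gives the same grasp; the last joint's range is limited). The gripper opens to 92 mm and grips with 3 to 60 N. Pads are 19 mm wide; open, the fingers measure 130 mm over their backs; the gripper's body (75 mm by 190 mm) begins 47 mm behind the grasp point.
Start: joints at [1.212, 0.434, 0.025, 1.573, -0.012, 1.134, -0.075], TCP at [0.158, -0.605, 0.227] pointing down, gripper open.
Joint ranges: [-2.62, 2.62], [-0.44, 2.09], [-1.27, 1.32], [0.08, 2.57], [-1.32, 4.46], [0.12, 2], [-2.74, 2.74]. Speed limits (rad/s): [2.22, 2.22, 3.01, 3.01, 3.14, 3.14, 3.14].

## Interface

Orientations are given as a rotation vector (axis times angle).
In Python, from cell import arm, vision, job, cut_out gives the robot as it stands. The module is installed in compiled form; this text tells all that it offers.
- The arm moves only by the tool play_rows, never from a script. Its argument "increments" is text: rows parted by semicolons, each of 5 numbers parted by spaces: the shift along the tool's x, y, z in cm, then the turn about the tool's z in degrees, then the opening, from -1 (shut) to 1 (fully open), so that 0 is half open. A call has 1 to 5 rows; each row shifts and turns the commanded pose from where the row before left it, along the tool's axes as they then stand; what a row does not reach is not made up. A row lasts 1/12 s, in which the tool goes at most 41.7 mm and 7.16 degrees, less where a joint would pass 70% of its speed; a pose out of reach is approached as far as the arm can. A call is refused whole if a number of a shift passes 4.17 or a number of a turn 7.16, either way. A call with a gripper value outside its range is refused whole. The fingers move at their own pace and stop on an object; "grip_force" is the grip in N (left out, the last holds). Time passes only in rows, so rows that do not move let the fingers close. It gives the time, the measured TCP pose, the force, the opening and the grip force at its end, in the units of the state.
- arm.observe(): the state, without advancing time (a new reading comes with each control period).
- vision.get_image(name): name is "side" or "top" or "wrist"; returns a dict with "frame" (480x640x3 uint8, red, green, blue), "z_map" (480x640 float32, m along the optical axis (not along the pixel's ray), 0 where there is no reading), "mtx" (3x3 intrinsics, pixels), "cam_to_world" (4x4, takes a point from camera to world coordinates). Camera axes: x right, y up, looking along -z (the intrinsics and any distortion apply to the point x, -y, -z); pixel columns grow to the right and rows downward; lengths in m; the calibration is good to about 2 mm. A picture is of the moment at which its call begins.
- job.sign_off(): hands the job in; it is judged then, once.
Trained networks look in a picture, given as the dict that the camera call returned (one of the last four; its "shot" number tells which), for a name from the list of things; names that differ only in an ending like _2 or _b are one class to them, and where a whole thing is asked for, a point or a joint stands for the part that bears it (a point fixed in the world has none). Each returns a list of dicts, best first, with "confidence" (0 to 1); they miss things now and then, are a little off and sometimes report something else, mostly with a low value. They report only what shows in the picture. A call takes as long as a camera call.
- cut_out(query, picture): "mask" (480x640 bool, what is visible of it) and "point" ([row, column] in pixels, amid what is visible of it).
The state is a dict: "clock": time; "joints": joint angles; "dq": joint speeds; "joint_efforts": joint torques, N m; "position": TCP position; "ee_rot": TCP orientation; "force": force on the tool from outside, world axes, zero at the start; "ft_torque": the same for the moment, N m; "width": opening from 0.0 (shut) to 1.0 (fully open); "gripper_force": force on a finger pad.
Only numpy, scipy, OpenCV 4.12 (cv2) and the standard library are available. Lean on these libraries where they do the work, as an engineer would, in place of code of your own. Each camera call takes 0.05 s, during which the arm holds its last target. There are 200 camera calls.

## Working session

There is one attempt and no reset: what is moved stays moved. The work goes in short steps, Python scripts to look and compute and a tool call to move; the robot and the scene stay as the last step left them, time stands still between calls to the robot, and variables do not carry over. Pictures are saved under pics/ and viewed, at most 10 in all, crops included, and the job is handed in when it is done.

Besides the shell and the picture viewer there is one more tool, called after ">>>" in YAML: its name, and indented under it one key for each argument. play_rows: Moves the arm, as the interface text tells. Its arguments: {"type":"object","properties":{"increments":{"type":"string"},"grip_force":{"type":"number"}},"required":["increments"]}

```bash
mkdir -p pics; cat > h.py <<'E'
import numpy as np,cv2
from cell import arm,vision,job,cut_out
def pts(im,mask):
    z=im["z_map"]; m=mask&(z>0); r,c=np.nonzero(m); d=z[m]; K=im["mtx"]
    x=(c-K[0,2])/K[0,0]*d; y=(r-K[1,2])/K[1,1]*d
    return (np.c_[x,-y,-d,np.ones(len(d))]@im["cam_to_world"].T)[:,:3]
E
python3 - <<'E'
from h import *
print(arm.observe())
for n in("top","side"):
    im=vision.get_image(n); cv2.imwrite(f"pics/{n}0.png",im["frame"][:,:,::-1])
    for q in("gauge","star_wheel","stop","round_marker"):
        for d in cut_out(q,im)[:2]:
            p=pts(im,d["mask"]); print(n,q,round(d["confidence"],2),d["point"],len(p),np.median(p,0).round(4) if len(p) else'')
E
```

```text
{'clock': 0.0, 'joints': array([ 1.21239291,  0.43519691,  0.02494263,  1.5741313 , -0.01162717,
        1.13398137, -0.07507585]), 'dq': array([ 0.00041254,  0.00052218, -0.00037022,  0.00078401, -0.00110153,
        0.00156572,  0.00187281]), 'joint_efforts': array([ 3.78420882e-04, -6.67867184e+01,  9.84503813e-01, -3.14473701e+01,
       -6.08124468e-02,  4.27377212e-02,  1.89409498e-04]), 'position': array([ 0.15797534, -0.60416181,  0.22594757]), 'ee_rot': array([-3.11440737e+00, -4.00476958e-01,  4.77541033e-04]), 'force': array([-0.4066497 , -0.61251988,  0.73535691]), 'ft_torque': array([0.00903578, 0.02290226, 0.02530912]), 'gripper_force': 0.0, 'width': 1.0002703263415949}
top gauge 0.94 [278.0, 343.1] 15981 [0.5066 0.1296 0.0877]
top star_wheel 0.84 [291.8, 353.8] 1579 [0.4826 0.1151 0.0888]
top stop 0.62 [253.1, 351.2] 244 [0.5524 0.1271 0.1268]
top round_marker 0.68 [221.2, 379.7] 156 [0.6073 0.0682 0.1258]
side gauge 0.61 [312.5, 330.5] 27159 [0.5133 0.086  0.0478]
side star_wheel 0.73 [300.2, 302.1] 2554 [0.4798 0.1074 0.0871]
side stop 0.57 [261.9, 351.9] 521 [0.5511 0.1196 0.1248]
side round_marker 0.7 [290.1, 406.7] 334 [0.6044 0.0602 0.1234]
```

View pics/top0.png

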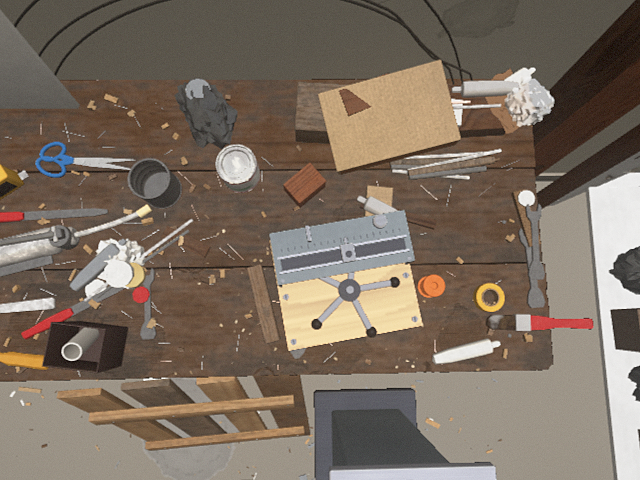

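View pics/side0.png

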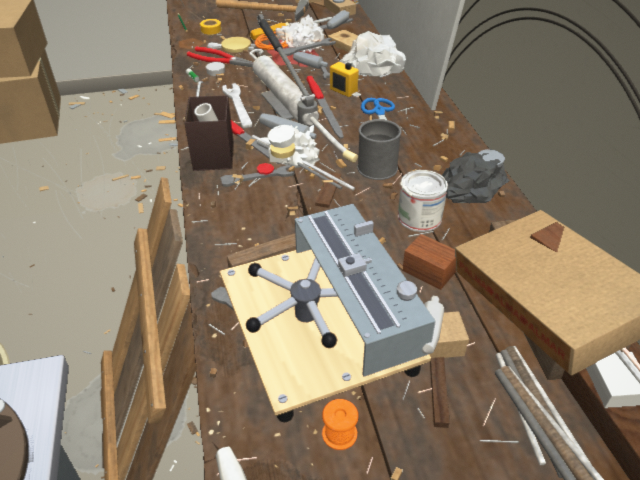

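The top view shows the housing tilted about 10°, the stop at about (349,254), the round marker on the right at (380,220) and the blade on the left at (309,233). The stop must therefore go right (gauge -y), so the near spokes get pushed left (+y, clockwise from above).

```bash
cat >> h.py <<'E'
from scipy.spatial.transform import Rotation as R
from scipy import ndimage
def measure(n="top",yaw=None,ax=None):
    im=vision.get_image(n); o={}
    for q in("gauge","star_wheel","stop","round_marker"):
        l=cut_out(q,im)
        if l: o[q]=pts(im,l[0]["mask"])
    return im,o
E
python3 - <<'E'
from h import *
print(arm.hold_point_z)
for n in("top","side"):
    im,o=measure(n)
    p=pts(im,np.ones((480,640),bool)); a=np.abs(p-[0.5,0.11,0.108])
    h=p[(a[:,0]<.2)&(a[:,1]<.2)&(a[:,2]<.005)]
    r=cv2.minAreaRect((h[:,:2]*1000).astype(np.float32)); print(n,"housing",r)
    b=p[(a[:,0]<.2)&(a[:,1]<.2)&(np.abs(p[:,2]-.04)<.005)]
    print("base",cv2.minAreaRect((b[:,:2]*1000).astype(np.float32)))
    w=o["star_wheel"]; print("hub",w[w[:,2]>.098].mean(0))
    for q in("stop","round_marker"):
        s=o[q]; t=s[s[:,2]>np.percentile(s[:,2],90)-.004]; print(q,len(t),t.mean(0),(t.max(0)+t.min(0))/2)
    w=w[(w[:,2]<.1)]
    np.save(f"w_{n}.npy",w)
E
```

```text
0.0188
top housing ((546.7518310546875, 132.19219970703125), (131.3076171875, 250.34226989746094), 9.40905475616455)
base ((560.3419189453125, 105.98052978515625), (317.6728210449219, 316.7392578125), 9.300743103027344)
hub [0.48800958 0.12298984 0.10077504]
stop 199 [0.5511891  0.12636668 0.12790659] [0.5516171  0.12599908 0.12948263]
round_marker 125 [0.60827571 0.06775345 0.12649735] [0.60825785 0.067298   0.12723119]
side housing ((546.4491577148438, 130.3891143798828), (129.61631774902344, 252.90235900878906), 9.386795997619629)
base ((566.1544189453125, 114.18467712402344), (348.3725280761719, 321.4246520996094), 13.176995277404785)
hub [0.48651988 0.1188156  0.10097634]Traceback (most recent call last):
  File "<stdin>", line 12, in <module>
KeyError: 'stop'
```

```bash
cat >> h.py <<'E'
G=np.array([[.9866,.1633],[-.1633,.9866]])  # world xy -> gauge axes
AX=np.array([.4875,.1222])
def g(xy): return (np.asarray(xy)[...,:2]-AX)@G.T
def state(n="top"):
    im,o=measure(n)
    for q in("stop","round_marker"):
        if q in o:
            s=o[q]; t=s[s[:,2]>np.percentile(s[:,2],90)-.004]; print(n,q,len(t),(g(t.mean(0))*1000).round(1))
    p=pts(im,np.ones((480,640),bool)); p=p[(p[:,2]>.068)&(p[:,2]<.1)]; q=g(p); r=np.hypot(*q.T)
    k=(r>.035)&(r<.097)&(q[:,0]<.022); a=np.degrees(np.arctan2(q[k,1],q[k,0]))%360
    h,_=np.histogram(a,72,(0,360)); print({int(i*5):int(v) for i,v in enumerate(h) if v>4})
    ph=np.angle(np.exp(5j*np.radians(a)).mean())/5; print("spokes",sorted((np.degrees(ph)+72*np.arange(5)).round(1)%360))
    return im
def tcp(d=None):
    s=arm.observe(); print("t",s["clock"].round(2),"gauge",(g(s["position"])*1000).round(1),"z",s["position"][2].round(4),"F",s["force"].round(1),"w",s["width"].round(2))
    return s
def go(gx,gy,z,yaw=9.4):
    """tool-frame shift in cm to a gauge target (mm), and tool yaw error of y-axis to gauge y"""
    s=arm.observe(); M=R.from_rotvec(s["ee_rot"]).as_matrix()
    t=np.r_[np.array([gx,gy])/1000@G+AX,z/1000]
    yd=M[:2,1]@G.T
    print("shift cm",((t-s["position"])@M*100).round(1),"tool y in gauge deg",np.degrees(np.arctan2(yd[1],yd[0])).round(1), "axes x,y in gauge", (G@M[:2,:2]).round(2).tolist())
E
python3 - <<'E'
from h import *
state("top");state("side");tcp();go(-90,-80,200)
E
```

```text
top round_marker 123 [110.2 -73.2]
{55: 7, 115: 22, 120: 104, 125: 102, 130: 19, 190: 83, 195: 100, 200: 57, 260: 22, 265: 97, 270: 95, 275: 21}
spokes [np.float64(53.3), np.float64(125.3), np.float64(197.3), np.float64(269.3), np.float64(341.3)]
side stop 253 [ 62.1 -10.6]
side round_marker 205 [107.3 -77.7]
{55: 6, 120: 31, 125: 136, 130: 179, 135: 22, 190: 22, 195: 149, 200: 266, 205: 40, 260: 126, 265: 206, 270: 112}
spokes [np.float64(55.4), np.float64(127.4), np.float64(199.4), np.float64(271.4), np.float64(343.4)]Traceback (most recent call last):
  File "<stdin>", line 2, in <module>
  File "h.py", line 29, in tcp
    s=arm.observe(); print("t",s["clock"].round(2),"gauge",(g(s["position"])*1000).round(1),"z",s["position"][2].round(4),"F",s["force"].round(1),"w",s["width"].round(2))
                               ^^^^^^^^^^^^^^^^
AttributeError: 'float' object has no attribute 'round'
```

```bash
sed -i 's/s\["clock"\].round(2)/round(s["clock"],2)/; s/s\["width"\].round(2)/round(s["width"],2)/; ' h.py
python3 - <<'E'
from h import *
s=tcp();go(-56,-52,150); print(R.from_rotvec(s["ee_rot"]).as_matrix().round(2))
E
```

```text
t 1.5 gauge [-443.7 -663.3] z 0.2267 F [ 0.1 -1.1 -1. ] w 1.0
shift cm [ 44.2 -57.3   7.7] tool y in gauge deg -84.7 axes x,y in gauge [[1.0, 0.09], [0.09, -1.0]]
[[ 0.97  0.25 -0.  ]
 [ 0.25 -0.97  0.  ]
 [-0.   -0.   -1.  ]]
```

>>> play_rows:
  increments: "0 0 0 5.3 -1; 2.5 -2.5 0 0 -1; 3 -2.8 0 0 -1; 3 -2.8 0 0 -1; 3 -2.8 0 0 -1"

```text
clock: 1.92
position: [0.2545, -0.4771, 0.2268]
ee_rot: [3.131, 0.255, 0.0]
force: [0.6, -0.0, -0.3]
width: 0.688
gripper_force: 0.0
```

>>> play_rows:
  increments: "3 -2.8 0 0 -1; 3 -2.8 0 0 -1; 3 -2.8 0 0 -1; 3 -2.8 0 0 -1; 3 -2.8 0 0 -1"

```text
clock: 2.33
position: [0.38, -0.3143, 0.2271]
ee_rot: [3.131, 0.256, 0.001]
force: [1.6, -0.8, -0.9]
width: 0.323
gripper_force: 0.0
```

>>> play_rows:
  increments: "2 -3.5 0 0 -1; 2 -3.5 0 0 -1; 2 -3.5 0 0 -1; 2 -3.5 0 0 -1; 1 -3.5 0 0 -1"

```text
clock: 2.75
position: [0.4412, -0.1262, 0.2271]
ee_rot: [3.131, 0.258, 0.003]
force: [1.0, -0.2, 1.1]
width: 0.007
gripper_force: 0.0
```

```bash
python3 - <<'E'
from h import *
tcp();go(-56,-52,130)
E
```

```text
t 2.75 gauge [ -86.3 -237.5] z 0.2271 F [ 1.  -0.2  1.1] w 0.01
shift cm [  3.  -18.6   9.7] tool y in gauge deg -90.0 axes x,y in gauge [[1.0, 0.0], [0.0, -1.0]]
```

>>> play_rows:
  increments: "0.6 -3.7 0 0 -1; 0.6 -3.7 0 0 -1; 0.6 -3.7 0 0 -1; 0.6 -3.7 0 0 -1; 0.6 -2.5 1.5 0 -1"

```text
clock: 3.17
position: [0.442, 0.051, 0.214]
ee_rot: [-3.13, -0.26, -0.008]
force: [0.7, -0.5, -0.2]
width: 0.006
gripper_force: 0.0
```

>>> play_rows:
  increments: "0 0 2 0 -1; 0 0 2 0 -1; 0 0 2 0 -1; 0 0 0 0 -1"

```text
clock: 3.5
position: [0.4389, 0.0466, 0.149]
ee_rot: [3.131, 0.257, -0.008]
force: [-0.4, -0.8, -0.3]
width: 0.005
gripper_force: 0.0
```

```bash
python3 - <<'E'
from h import *
tcp();go(-56,-52,62)
im=vision.get_image("side"); cv2.imwrite("pics/side1.png",im["frame"][:,:,::-1])
E
```

```text
t 3.5 gauge [-60.3 -66.6] z 0.149 F [-0.4 -0.8 -0.3] w 0.0
shift cm [ 0.5 -1.5  8.7] tool y in gauge deg -90.0 axes x,y in gauge [[1.0, -0.0], [-0.0, -1.0]]
```

View pics/side1.png

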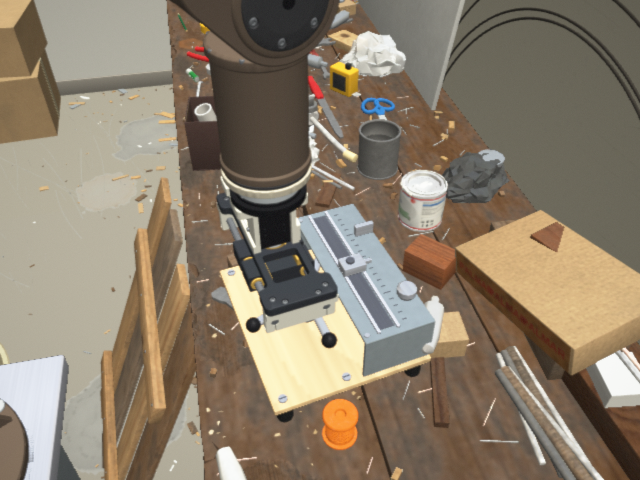

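The gripper sits to the right of the front spoke and is clear of the stop (351,265). I'll lower it and push.

>>> play_rows:
  increments: "0.2 -0.5 2.5 0 -1; 0.2 -0.5 2.5 0 -1; 0 -0.3 2.2 0 -1; 0 0 1.5 0 -1; 0 0 0 0 -1"

```text
clock: 3.97
position: [0.4422, 0.0602, 0.0636]
ee_rot: [3.131, 0.256, -0.004]
force: [-1.1, -0.8, 0.9]
width: 0.004
gripper_force: 0.0
```

```bash
python3 - <<'E'
from h import *
tcp();go(-56,-45,62)
E
```

```text
t 3.97 gauge [-54.9 -53.8] z 0.0636 F [-1.1 -0.8  0.9] w 0.0
shift cm [-0.1 -0.9  0.2] tool y in gauge deg -90.0 axes x,y in gauge [[1.0, -0.0], [-0.0, -1.0]]
```

>>> play_rows:
  increments: "-0.5 -1.4 0 0 -1; -0.5 -1.4 0 0 -1; -0.2 -1.8 0 0 -1; -0.2 -1.8 0 0 -1; 0.5 -1.4 0 0 -1"

```text
clock: 4.38
position: [0.4213, 0.1355, 0.0666]
ee_rot: [3.13, 0.254, 0.002]
force: [-0.2, -5.3, 0.1]
width: 0.004
gripper_force: 2.0
```

>>> play_rows:
  increments: "0.5 -1.4 0 0 -1; 0.7 -0.8 0 0 -1; 0.7 -0.8 0 0 -1; 0 0 0 0 -1"

```text
clock: 4.72
position: [0.4376, 0.17, 0.066]
ee_rot: [-3.13, -0.256, -0.005]
force: [1.1, -0.6, 0.4]
width: 0.004
gripper_force: 0.2
```

```bash
python3 - <<'E'
from h import *
tcp();state("side")
E
```

```text
t 4.72 gauge [-41.4  55.3] z 0.066 F [ 1.1 -0.6  0.4] w 0.0
side stop 304 [ 61.8 -45. ]
side round_marker 184 [106.9 -78.4]
{175: 87, 180: 269, 185: 115, 190: 5, 240: 32, 245: 189, 250: 189, 255: 39}
spokes [np.float64(36.6), np.float64(108.6), np.float64(180.6), np.float64(252.6), np.float64(324.6)]
```

>>> play_rows:
  increments: "-0.4 0.4 0 0 -1; 0 0 -2.5 0 -1; 0 0 -2.5 0 -1; -0.5 1.5 -1.5 0 -1; -0.2 2.5 0 0 -1"

```text
clock: 5.38
position: [0.4322, 0.1257, 0.1327]
ee_rot: [-3.128, -0.262, -0.007]
force: [1.0, 0.5, -0.0]
width: 0.008
gripper_force: 0.0
```

>>> play_rows:
  increments: "-0.4 2.5 0 0 -1; 0 2.5 0 0 -1; 0 0.6 0 0 -1; 0 0 1 0 -1; 0 0 0 0 -1"

```text
clock: 5.8
position: [0.4357, 0.0665, 0.1188]
ee_rot: [3.131, 0.253, -0.002]
force: [-0.4, 0.9, -0.7]
width: 0.0
gripper_force: 0.0
```

```bash
python3 - <<'E'
from h import *
tcp();go(-56,-45,63);state("side")
E
```

```text
t 5.8 gauge [-60.2 -46.5] z 0.1188 F [-0.4  0.9 -0.7] w 0.0
shift cm [ 0.4 -0.2  5.6] tool y in gauge deg -90.2 axes x,y in gauge [[1.0, -0.0], [-0.0, -1.0]]
side stop 320 [ 61.8 -45.2]
side round_marker 175 [107.7 -78.5]
{175: 45, 180: 142, 185: 36, 240: 11, 245: 133, 250: 151, 255: 21}
spokes [np.float64(36.0), np.float64(108.0), np.float64(180.0), np.float64(252.0), np.float64(324.0)]
```

>>> play_rows:
  increments: "0.2 0 1.9 0 -1; 0 0 1.9 0 -1; 0 0 1.8 0 -1; 0 0 0 0 -1"

```text
clock: 6.38
position: [0.4369, 0.0678, 0.0616]
ee_rot: [3.131, 0.258, -0.006]
force: [-0.5, -0.6, 0.4]
width: 0.004
gripper_force: 0.0
```

>>> play_rows:
  increments: "-0.5 -1 0 0 -1; -0.5 -1 0 0 -1; -0.2 -1.8 0 0 -1; -0.2 -1.8 0 0 -1; 0.5 -1.4 0 0 -1"

```text
clock: 6.8
position: [0.417, 0.1361, 0.065]
ee_rot: [3.13, 0.256, 0.0]
force: [-0.1, -3.9, -0.1]
width: 0.006
gripper_force: 1.9
```

>>> play_rows:
  increments: "0.5 -1.4 0 0 -1; 0.7 -0.8 0 0 -1; 0.5 -0.6 0 0 -1; 0 0 0 0 -1"

```text
clock: 7.13
position: [0.4321, 0.167, 0.065]
ee_rot: [-3.131, -0.256, -0.004]
force: [0.7, -2.3, 0.3]
width: 0.005
gripper_force: 0.6
```

```bash
python3 - <<'E'
from h import *
tcp();state("side"); go(-29,64,64)
E
```

```text
t 7.13 gauge [-47.3  53.2] z 0.065 F [ 0.7 -2.3  0.3] w 0.01
side stop 327 [ 62.  -71.1]
side round_marker 213 [107.2 -77.6]
{180: 108, 185: 287, 190: 75, 245: 62, 250: 193, 255: 174, 260: 19}
spokes [np.float64(40.8), np.float64(112.8), np.float64(184.8), np.float64(256.8), np.float64(328.8)]
shift cm [ 2.  -1.1  0. ] tool y in gauge deg -90.0 axes x,y in gauge [[1.0, -0.0], [-0.0, -1.0]]
```

>>> play_rows:
  increments: "0.6 -0.3 0 0 -1; 0.6 -0.2 0 0 -1; 0.6 -0.2 0 0 -1; 0 0 0 0 -1; 0 0 0 0 -1"

```text
clock: 7.8
position: [0.4479, 0.1761, 0.0637]
ee_rot: [-3.131, -0.256, -0.001]
force: [-0.7, -1.0, 0.5]
width: 0.005
gripper_force: 0.0
```

```bash
python3 - <<'E'
from h import *
tcp();state("side")
E
```

```text
t 7.8 gauge [-30.3  59.6] z 0.0637 F [-0.7 -1.   0.5] w 0.0
side stop 328 [ 61.4 -76.2]
side round_marker 209 [107.4 -77.9]
{165: 65, 170: 231, 175: 158, 180: 8, 230: 10, 235: 148, 240: 211, 245: 83, 300: 17}
spokes [np.float64(27.4), np.float64(99.4), np.float64(171.4), np.float64(243.4), np.float64(315.4)]
```

>>> play_rows:
  increments: "-0.5 0.2 0 0 -1; -0.3 0.1 -1 0 -1; 0 0 -2.5 0 -1; 0 0 -3 0 -1; 0 0 -3 0 -1"

```text
clock: 8.47
position: [0.4386, 0.171, 0.1601]
ee_rot: [3.131, 0.257, -0.002]
force: [0.7, 0.0, -0.2]
width: 0.006
gripper_force: 0.0
```

>>> play_rows:
  increments: "0 3.5 -1.5 0 -1; 0 3.8 -1 0 -1; 0 4 0 0 -1; 0 4 0 0 -1; 0 4 0 0 -1"

```text
clock: 8.88
position: [0.4707, -0.0208, 0.185]
ee_rot: [3.131, 0.257, 0.002]
force: [0.6, 0.8, 0.1]
width: 0.003
gripper_force: 0.0
```

>>> play_rows:
  increments: "0 4 0 0 -1; 0 4 0 0 -1; 0 4 0 0 -1; 0 0 0 0 -1; 0 0 0 0 -1"

```text
clock: 9.3
position: [0.49, -0.1399, 0.1841]
ee_rot: [3.131, 0.248, -0.0]
force: [0.5, 0.6, -0.8]
width: 0.006
gripper_force: 0.0
```

```bash
python3 - <<'E'
from h import *
tcp();state("side"); im=state("top"); cv2.imwrite("pics/top2.png",cv2.resize(im["frame"][180:380,240:460,::-1],None,fx=3,fy=2.9))
E
```

```text
t 9.3 gauge [ -40.4 -259. ] z 0.1841 F [ 0.5  0.6 -0.8] w 0.01
{90: 32, 95: 99, 100: 148, 105: 26, 165: 66, 170: 236, 175: 156, 180: 10, 235: 112, 240: 172, 245: 50}
spokes [np.float64(28.0), np.float64(100.0), np.float64(172.0), np.float64(244.0), np.float64(316.0)]
top stop 160 [ 64.4 -72.9]
top round_marker 125 [110.2 -73.5]
{85: 6, 90: 78, 95: 105, 100: 55, 160: 62, 165: 107, 170: 78, 175: 5, 230: 8, 235: 92, 240: 94, 245: 45}
spokes [np.float64(24.6), np.float64(96.6), np.float64(168.6), np.float64(240.6), np.float64(312.6)]
```

View pics/top2.png

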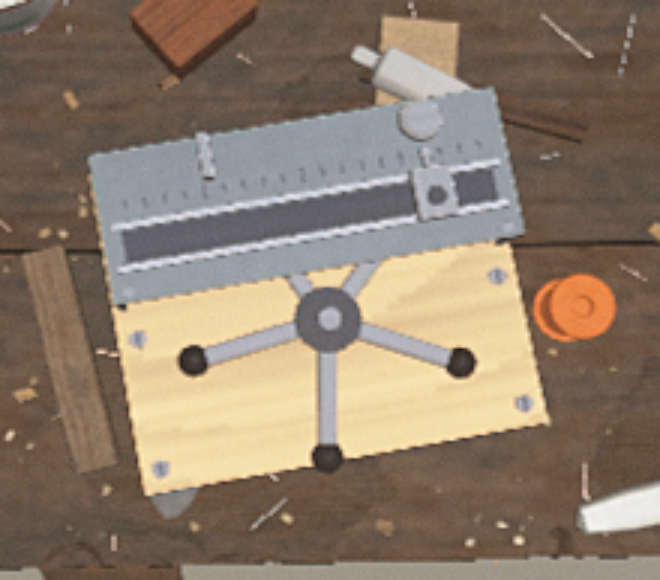

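The pointer at (425,158) is in line with the round button at (420,120). The two differ by about 1 mm along the gauge, and the arm is clear.

```bash
python3 -c "
from cell import job
print(job.sign_off())"
```

```text
the job is handed in; nothing more can be done
None
```

The stop now stands opposite the round marker, about 1 mm off along the gauge by the last top-camera measurement. The arm is clear and the job is handed in at about 9.5 s on the robot's clock; the sign-off gave no verdict.

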